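Put the rusks away in the sealed keeper

TASK

Gather the loose rusks from the ledge onto the aluminium tray, then lift the tray over the open keeper and tip it so that all the rusks slide off its lip into the box, and set the tray flat on the ledge again. Slide the keeper's lid fully shut, take the seal stick from its stand and run its tip slowly (no faster than 4 cm a second) down in the black seal groove from the knob end to the other end, then hang the stick upright in its stand again. Leave the cups on the ledge standing where they are; if a rusk spills or gets knocked away, bring it back.

Things in the scene. Friction and masses are not known exactly. Their poses are not given: they have to be found in the camera images.
- rusk1: dry rusk, a hard tan bar 44 x 24 x 22 mm (its x, y, z), 22 g; origin at the centre of its underside. May be absent (then None). Starts loose on the ledge.
- rusk2: dry rusk, a hard tan bar 44 x 24 x 22 mm (its x, y, z), 22 g; origin at the centre of its underside. May be absent (then None). Starts loose on the ledge.
- rusk3: dry rusk, a hard tan bar 44 x 24 x 22 mm (its x, y, z), 22 g; origin at the centre of its underside. May be absent (then None). Starts loose on the ledge.
- rusk4: dry rusk, a hard tan bar 44 x 24 x 22 mm (its x, y, z), 22 g; origin at the centre of its underside. May be absent (then None). Starts on the tray.
- rusk5: dry rusk, a hard tan bar 44 x 24 x 22 mm (its x, y, z), 22 g; origin at the centre of its underside. May be absent (then None). Starts on the tray.
- tray: aluminium tray, 0.25 kg; origin under its middle. Slick floor 4 mm thick, x -85 to +93 mm, y +-59 (rusks slide at a tilt of 15 to 22 degrees); 16 mm high walls at y = +-57 and x = +89 (free inside: x -85 to +85, y +-55); the -x edge is an open lip. Upright grip plate at the rear, 8 mm thick (x 85 to 93), 60 mm wide (y), top at z = 75, to be pinched from above.
- tray_lip (a point): middle of the tray's open lip, on its floor's upper face; axes as the tray's
- tray_grip (a point): grip point in the tray's upright grip plate, 55 mm above the underside, 20 mm below the plate's top; axes as the tray's
- keeper: rusk keeper: white plastic box fixed to the ledge, 200 (x) by 170 (y) by 65 mm high, walls and floor 6 mm; origin at the centre of the underside. Its lid slides along x on its top; open, it sticks out on the -x side (where the wall is 58 mm high) and leaves the +x part of the box open: from x = +94 mm back to 93 mm minus the lid joint's value, y -64 to +79 mm.
- lid (a joint): sliding lid: 0 m is shut, 0.14 m fully open; it slides to the keeper's -x side to open; takes about 3 N
- lid_knob (a point): grip point of the black knob bar on the lid, 16 mm thick (x) by 50 mm (y) by 26 mm high (z 65 to 91 mm above the ledge); the point lies 81 mm above the ledge on the bar's centre line; axes as the keeper's; moves with the lid
- seam_start (a point): knob end of the seal groove, on the black rubber strip at its bottom, 59 mm above the ledge. With the lid shut the groove lies between the lid's edge and the keeper's -y wall, 11 mm wide, 6 mm deep, and runs straight along +x from here to seam_end (170 mm); axes as the keeper's
- seam_end (a point): other end of the seal groove, on the strip; the groove goes on 9 mm past both of these points
- stick: seal stick (stylus), 128 mm long, 60 g. Origin at its rounded steel tip (5 mm diameter), z along the stick towards the handle; 10 mm shaft z 28 to 58, wooden collar 40 mm diameter z 58 to 66, wooden handle 20 (x) by 26 (y) mm, z 66 to 128. Hangs tip down by its collar in the stand's fork.
- stand: white stand fixed to the ledge, 70 x 70 mm foot, fork of two prongs along x at 78 mm height with a 20 mm wide slot (y +-10 mm) open towards -x, closed by an upright at x = +23 to +35 mm; origin at the centre of the underside
- stand_rest (a point): middle of the fork's slot on the prongs' top face, 78 mm above the ledge: the collar's underside rests here, the stick's tip hangs 58 mm below; axes as the stand's
- cup1: white ceramic cup, 68 mm diameter, 62 mm high, bystander; origin at underside
- cup2: cup like cup1
- cup3: cup like cup1

How it is judged:
By the outcome, as a careful person would: the job done as asked, in the order asked, and still so for the second after the job is handed in, with the robot touching nothing.
Of rusk1, rusk2, rusk3, rusk4, rusk5 only 3 to 5 are there at a start; the rules pass over those that are not, and their reading is None.
At some moment in a run one of rusk1, rusk2, rusk3, rusk4, rusk5 may be knocked a few centimetres aside while the robot is not near it.
It also fails if it takes over 208 s, if anything falls off the work surface, if the arm or the gripper's body presses on something with over 40 N, if the wrist force passes 120 N, or if a joint passes its speed limit or range.

ROBOT

A 6-joint arm with a two-finger parallel gripper is mounted at the origin on the work surface. World frame = base frame: x ahead of the robot, y to its left, z up, the work surface at z = 0. Lengths are in m, angles in rad, forces in N, time in s.
With the tool pointing down it reaches from about 0.375 to 0.975 m from the base axis. Payload 3.8 kg.
Tool frame: the origin (TCP) lies midway between the tips of the shut fingers; the grasp point (between the pads) lies 19 mm behind it; z points along the fingers, y is the line along which they close (so a half turn about z gives the same grasp; the last joint's range is limited). The gripper opens to 88 mm and grips with 3 to 60 N. Pads are 18 mm wide; open, the fingers measure 123 mm over their backs; the gripper's body (75 mm by 187 mm) begins 45 mm behind the grasp point.
Start: joints at [1.273, 0.264, 1.604, -0, 1.274, -0.037], TCP at [0.174, 0.652, 0.239] pointing down, gripper open.
Joint ranges: [-2.63, 2.63], [-0.94, 2.18], [0.31, 2.57], [-1.31, 4.45], [0, 2.66], [-2.55, 2.55]. Speed limits (rad/s): [2.57, 2.57, 3.14, 3.14, 3.14, 3.14].

INTERFACE

Orientations are given as a rotation vector (axis times angle).
In Python, from cell import manip, inverse_kinematics, cams, order gives the robot as it stands. Calls block until the motion is done:
- manip.move_pose(position, orientation): joint-space move of the TCP to a pose.
- manip.move_linear(position, rate=0.15, rot=None): straight line of the TCP; rot=None keeps the orientation; rate is the mean speed in m/s.
- manip.set_joints(angles): joint-space move.
- manip.set_gripper(opening, force=None): finger opening in m; force is the grip in N (None keeps the last); returns when the fingers have stopped.
- manip.dwell(seconds).
- inverse_kinematics(position, orientation): joint angles nearest the present ones, or None.
- manip.state(): the state.
- cams.capture(name): name is "side" or "top" or "wrist"; returns a dict with "image" (384x512x3 uint8, blue, green, red), "z_map" (384x512 float32, m along the optical axis (not along the pixel's ray), 0 where there is no reading), "intrinsics" (3x3 intrinsics, pixels), "k1" (the pictures are not rectified: a ray, as slopes to the right and down, at radius r is drawn at 1 + k1 r^2 times it, then the intrinsics apply), "position" and "orientation" of the camera in the world; the wrist camera has in their place "T_tool_cam" (4x4, takes a point from camera to tool coordinates, whose origin is the TCP and whose axes are the flange's). Camera axes: x right, y down, z forward; pixel columns grow to the right and rows downward; lengths in m; the calibration is good to about 2 mm. A picture is of the moment at which its call begins: read the wrist's pose just before it.
A pose or a line that the arm cannot do raises manip.IKError and nothing moves.
- order.close_job(): hands the job in; it is judged then, once.
The state is a dict: "clock": time; "joint_pos": joint angles; "joint_velocities": joint speeds; "tau": joint torques, N m; "tool_pos": TCP position; "tcp_rot": TCP orientation; "contact_force": force on the tool from outside, world axes, zero at the start; "moment": the same for the moment, N m; "gripper_width": finger opening in m; "grasp_force": force on a finger pad.
Only numpy, scipy, OpenCV 4.12 (cv2) and the standard library are available. Lean on these libraries where they do the work, as an engineer would, in place of code of your own. Each camera call takes 0.05 s, during which the arm holds its last target. There are 200 camera calls.

## Working session

There is one attempt and no reset: what is moved stays moved. The work goes in short steps, each a Python script; the robot and the scene stay as the last script left them, time stands still between calls to the robot, and variables do not carry over. Pictures are saved under pics/ and viewed, at most 20 in all, crops included, and the job is handed in when it is done.

```bash
ls; mkdir -p pics
cat > h.py <<'E'
import numpy as np, cv2
from scipy.spatial.transform import Rotation as R
from cell import manip, inverse_kinematics, cams, order
def campose(c, st=None):
    if "T_tool_cam" in c:
        T=np.eye(4);T[:3,:3]=R.from_rotvec(st["tcp_rot"]).as_matrix();T[:3,3]=st["tool_pos"]
        T=T@np.array(c["T_tool_cam"]);return T[:3,:3],T[:3,3]
    o=np.array(c["orientation"],float)
    Rm=o if o.shape==(3,3) else R.from_rotvec(o).as_matrix()
    return Rm,np.array(c["position"])
def rays(c,uv):
    K=np.array(c["intrinsics"]);uv=np.atleast_2d(np.array(uv,float))
    d=(uv-[K[0,2],K[1,2]])/[K[0,0],K[1,1]]
    s=d.copy()
    for _ in range(20): s=d/(1+c["k1"]*(s**2).sum(1,keepdims=True))
    return np.c_[s,np.ones(len(s))]
def onplane(c,uv,z,st=None):
    Rm,p=campose(c,st);r=rays(c,uv)@Rm.T
    return p+r*((z-p[2])/r[:,2])[:,None]
def cloud(c,st=None):
    Rm,p=campose(c,st);h,w=c["z_map"].shape
    u,v=np.meshgrid(np.arange(w),np.arange(h))
    r=rays(c,np.c_[u.ravel(),v.ravel()])*c["z_map"].reshape(-1,1)
    P=(r@Rm.T+p);P[c["z_map"].ravel()==0]=np.nan
    return P.reshape(h,w,3)
def shot(name):
    st=manip.state();c=cams.capture(name);return c,st
def tri(c1,uv1,s1,c2,uv2,s2):
    A=np.zeros((3,3));b=np.zeros(3)
    for c,uv,s in((c1,uv1,s1),(c2,uv2,s2)):
        Rm,p=campose(c,s);d=(rays(c,uv)@Rm.T)[0];d/=np.linalg.norm(d);M=np.eye(3)-np.outer(d,d);A+=M;b+=M@p
    return np.linalg.solve(A,b)
E
python3 - <<'E'
from h import *
import pickle
D={}
for n in("top","side"):
    c,s=shot(n);D[n]=(c,s);print(n,c["position"],c["orientation"],c["intrinsics"],c["k1"])
    cv2.imwrite(f"pics/{n}0.png",cv2.resize(c["image"],None,fx=1.5,fy=1.5,interpolation=cv2.INTER_CUBIC))
pickle.dump(D,open("d0.pkl","wb"))
c,s=shot("wrist");print(c["T_tool_cam"],c["intrinsics"])
print(manip.state())
E
```

```text
pics
top [0.48730015 0.03888465 0.86983872] [-2.1476043   2.18236878 -0.04961234] [[364.94181031   0.         259.07664205]
 [  0.         364.94181031 198.42730261]
 [  0.           0.           1.        ]] 0.025899335727984727
side [0.33497293 0.74407427 0.94238314] [-0.43043254  2.81143222 -1.04296188] [[497.20867793   0.         246.66353195]
 [  0.         497.20867793 194.76441948]
 [  0.           0.           1.        ]] 0.03606292900331509
[[ 4.71957304e-04 -9.50253460e-01 -3.11477349e-01  7.97511389e-02]
 [ 9.99999887e-01  4.30602393e-04  2.01542219e-04  3.96678128e-04]
 [-5.73932993e-05 -3.11477409e-01  9.50253556e-01 -1.46337498e-01]
 [ 0.00000000e+00  0.00000000e+00  0.00000000e+00  1.00000000e+00]] [[277.4273259    0.         258.33807718]
 [  0.         277.4273259  192.26287079]
 [  0.           0.           1.        ]]
{'clock': 0.15, 'joint_pos': array([ 1.27308734e+00,  2.64589320e-01,  1.60505006e+00, -3.90206626e-05,
        1.27367750e+00, -3.69112163e-02]), 'joint_velocities': array([ 0.000107  , -0.00317326, -0.00283106,  0.00025774, -0.00048124,
       -0.00028817]), 'tau': array([-6.59897087e-04, -5.02846706e+01, -3.57475483e+01,  7.28305243e-02,
        2.50302383e-02, -8.07685524e-05]), 'tool_pos': array([0.17391252, 0.65165208, 0.23767332]), 'tcp_rot': array([-4.08449653e-01, -3.11467384e+00,  2.68013726e-03]), 'contact_force': array([-0.65507292,  0.76641996, -0.49065736]), 'moment': array([-0.00694266,  0.05024438,  0.0323719 ]), 'grasp_force': 0.0, 'gripper_width': 0.08828853630284131}
```

View pics/top0.png

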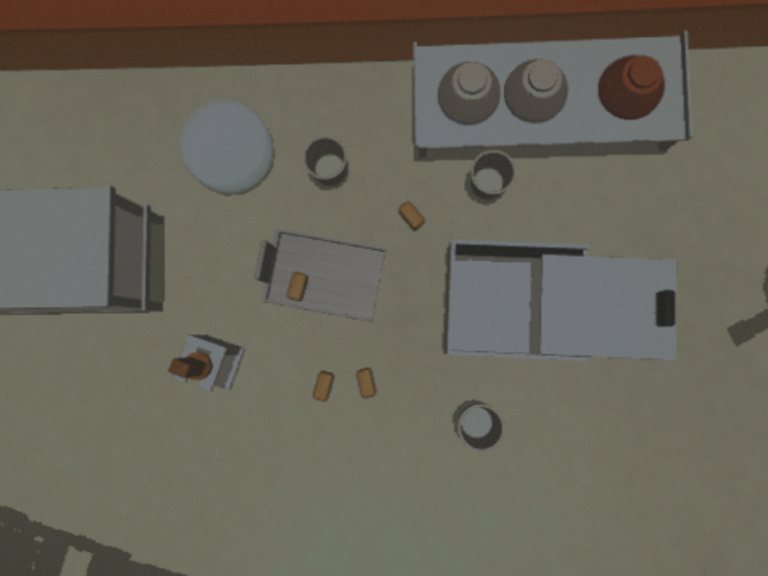

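View pics/side0.png

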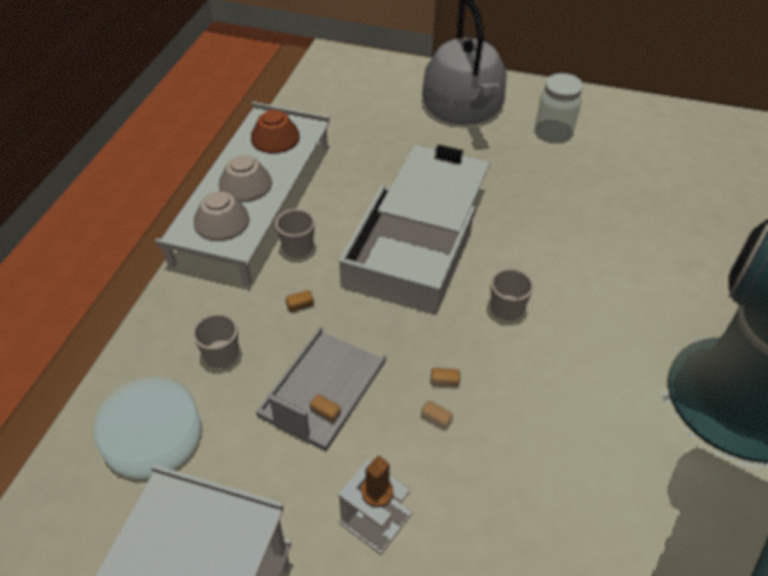

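Top view (1.5x): loose rusks are at (411,215), (323,386) and (366,383), and one is on the tray at (297,286). The tray grip plate is at (266,262), the keeper knob at (665,308) and the stick at (190,367). The side view shows the same four rusks.

Run:
```python
from h import *
import pickle
np.set_printoptions(precision=4,suppress=True)
D=pickle.load(open("d0.pkl","rb"));c,s=D["top"];c2,s2=D["side"]
P=cloud(c);P2=cloud(c2)
print("ledge z",np.nanmedian(P[280:300,200:400,2]),np.nanmedian(P2[200:240,380:430,2]))
for nm,(cc,PP) in dict(top=(c,P),side=(c2,P2)).items():
    hsv=cv2.cvtColor(cc["image"],cv2.COLOR_BGR2HSV)
    m=((hsv[...,0]>6)&(hsv[...,0]<22)&(hsv[...,1]>110)&(hsv[...,2]>60)).astype(np.uint8)
    n,l,st,ce=cv2.connectedComponentsWithStats(m)
    for i in range(1,n):
        if 25<st[i,4]<900:
            q=PP[l==i];zt=np.nanpercentile(q[:,2],80)
            qq=q[np.abs(q[:,2]-zt)<.006]
            r=cv2.minAreaRect((qq[:,:2]*1000).astype(np.float32))
            print(nm,ce[i],st[i,4],"zt",zt,np.nanmean(qq,0),r)
# triangulated checks: (top, side) in 1.5x pixels
pts={"knob":((666,294),(449,149)),"keeperNE":((451,243),(344,262)),"keeperNW":((449,353),(437,303)),"stick top":((180,368),(377,462)),"gripplate top L":((264,242),(273,402)),"lipA":((385,249),(323,333)),"lipB":((372,319),(384,360)),"lidcorner":((676,259),(418,149)),"lidcornerB":((676,358),(488,163))}
for k,(a,b) in pts.items():
    a=np.array(a)/1.5;b=np.array(b)/1.5
    print(k,tri(c,a,s,c2,b,s2),P[int(a[1]),int(a[0])])
for n,cc in(("top",c),("side",c2)):
    im=np.clip(cc["image"].astype(float)*1.8,0,255).astype(np.uint8)
    if n=="top": a=cv2.resize(im[130:270,100:270],None,fx=3,fy=3,interpolation=cv2.INTER_CUBIC);b=cv2.resize(im[150:260,280:460],None,fx=3,fy=3,interpolation=cv2.INTER_CUBIC)
h=max(a.shape[0],b.shape[0])
cv2.imwrite("pics/a1.png",cv2.resize(a,None,fx=1.4,fy=1.4));
```

```text
ledge z 1.2534823706888965e-05 -0.0005148601734502045
top [273.9241 142.9517] 145 zt 0.022333163234450403 [0.6855 0.0296 0.0209] ((685.7210693359375, 29.515438079833984), (40.85178756713867, 20.275314331054688), 37.758174896240234)
top [197.6483 190.4138] 145 zt 0.026452104454514493 [0.5755 0.21   0.0252] ((576.07568359375, 210.14505004882812), (20.266395568847656, 39.11688995361328), 75.11898803710938)
top [133.98 242.6 ] 100 zt 0.0863733986020087 [0.459  0.3356 0.0853] ((457.3380126953125, 338.1546325683594), (36.68976593017578, 27.159414291381836), 4.041579723358154)
top [119.2857 244.8469] 98 zt 0.14864543137379505 [0.4571 0.3414 0.1472] ((457.0581359863281, 341.6772766113281), (22.477741241455078, 17.456501007080078), 71.55445861816406)
top [243.6352 255.0063] 159 zt 0.02211440856569047 [0.4244 0.1042 0.0212] ((424.53802490234375, 104.04264068603516), (40.580345153808594, 20.972352981567383), 11.893510818481445)
top [214.8354 257.1772] 158 zt 0.02256149751090759 [0.4204 0.1709 0.0212] ((420.2794494628906, 171.0380859375), (20.77056312561035, 40.945064544677734), 73.8900222778320
[... 1070 characters left out ...]
251.183  330.0327] 153 zt 0.0884681976099549 [0.4545 0.3533 0.0861] ((457.0281677246094, 350.6448974609375), (37.472618103027344, 28.779510498046875), 14.068572044372559)
knob [ 0.539  -0.3284  0.0833] [ 0.5475 -0.3227  0.0918]
keeperNE [ 0.6307 -0.0291  0.0592] [ 0.6356 -0.0292  0.038 ]
keeperNW [ 0.4692 -0.025   0.0172] [ 0.4695 -0.0211  0.0634]
stick top [0.4577 0.3404 0.1471] [0.4568 0.3403 0.1465]
gripplate top L [0.6383 0.2518 0.0597] [0.6373 0.2484 0.073 ]
lipA [ 0.6343  0.0719 -0.0051] [0.6322 0.0729 0.0163]
lipB [ 0.5234  0.0946 -0.0034] [0.5243 0.094  0.0028]
lidcorner [ 0.5994 -0.3634  0.0426] [ 0.6109 -0.3822 -0.0005]
lidcornerB [ 0.4579 -0.3493  0.0533] [ 0.4592 -0.3421  0.0661]
```

View pics/a1.png

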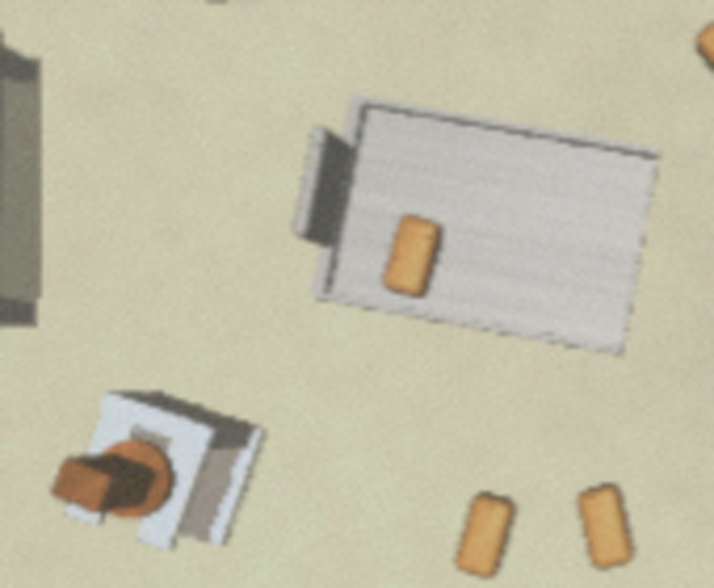

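```bash
cat >> h.py <<'E'
np.set_printoptions(precision=4,suppress=True)
def down(psi): return R.from_euler("z",psi)*R.from_euler("x",np.pi)
def bestpsi(p,psi):
    """psi or psi+pi, whichever keeps joint 6 nearer its middle"""
    j1=np.arctan2(p[1],p[0]);f=lambda a:abs((a-j1-np.pi/2+np.pi)%(2*np.pi)-np.pi)
    return min((psi,psi+np.pi),key=f)
def go(p,psi): manip.move_pose(np.array(p,float),down(psi).as_rotvec())
def lin(p,psi=None,rate=.15): manip.move_linear(np.array(p,float),rate=rate,rot=None if psi is None else down(psi).as_rotvec())
def rusks(c,s=None):
    P=cloud(c,s);hsv=cv2.cvtColor(c["image"],cv2.COLOR_BGR2HSV)
    m=((hsv[...,0]>6)&(hsv[...,0]<22)&(hsv[...,1]>110)&(hsv[...,2]>60)).astype(np.uint8)
    n,l,st,ce=cv2.connectedComponentsWithStats(m);out=[]
    for i in range(1,n):
        if st[i,4]<25: continue
        q=P[l==i];zt=np.nanpercentile(q[:,2],80);qq=q[np.abs(q[:,2]-zt)<.006]
        if len(qq)<20: continue
        (cx,cy),(w,h),a=cv2.minAreaRect((qq[:,:2]*1000).astype(np.float32))
        phi=np.radians(a if w>h else a+90)
        out.append((cx/1000,cy/1000,zt,phi,max(w,h),min(w,h),ce[i],st[i,4]))
    return out
E
python3 - <<'E'
from h import *
import pickle
D=[]
t0=manip.state()["clock"]
for p in((.50,.20,.27),(.56,.14,.27)):
    go(p,np.arctan2(p[1],p[0])+np.pi/2+ (0))
    c,s=shot("wrist");D.append((c,s))
    for r in rusks(c,s): print(np.array(r[:6]),r[6],r[7])
    print(s["tool_pos"],s["joint_pos"],s["clock"])
pickle.dump(D,open("d1.pkl","wb"))
for i,(c,s) in enumerate(D):
    im=np.clip(c["image"].astype(float)*1.8,0,255).astype(np.uint8)
    cv2.imwrite(f"pics/w1{i}.png",cv2.resize(im,None,fx=1.5,fy=1.5,interpolation=cv2.INTER_CUBIC))
E
```

```text
[ 0.4589  0.3422  0.1485  1.1365 25.0522 19.7391] [272.2761  32.6128] 1170
[ 0.4225  0.1725  0.0227  2.8497 41.6286 22.5324] [200.9108 157.5975] 482
[ 0.5774  0.2119  0.0268  2.8732 40.9537 22.4929] [309.0457 172.5457] 438
[ 0.4268  0.1063  0.0228  0.2249 42.0439 21.2707] [189.9155 198.2831] 438
[ 0.99    0.2351 -0.0182  1.703  51.9224 39.5201] [505.7419 240.5685] 248
[ 0.445   0.2038  0.3545  1.914  15.7534  3.09  ] [ 86.586  303.6501] 686
[ 0.6846  0.0379  0.0223  0.3766 41.7193 14.0018] [321.9807 286.3205] 259
[ 0.5394  0.2417  0.3546  1.9492 14.6759  2.8463] [430.3599 303.2634] 653
[ 0.5253  0.23    0.3622  0.3794 79.9464  3.8399] [388.6747 350.2217] 2296
[0.4998 0.2008 0.2699] [ 0.3355 -0.0135  1.8564  0.0003  1.2987 -0.0462] 2.1583
[ 0.5777  0.2116  0.0267  2.8614 41.5857 22.1011] [282.3333 113.757 ] 498
[ 0.4231  0.172   0.0227  2.8679 42.338  22.7247] [167.7636 114.3415] 533
[ 0.4264  0.106   0.0225  0.2342 41.981  22.0973] [163.7736 160.4759] 477
[  1.0008   0.151   -0.0184   1.5918 191.844   65.6663] [494.165  219.1037] 2352
[ 0.688   0.0305  0.0226  0.6714 41.3183 22.0411] [317.4414 242.6733] 401
[ 0.5067  0.1495  0.3541  1.8035 16.0232  2.6242] [ 86.6011 303.7058] 707
[ 0.6052  0.1751  0.3541  1.8096 15.4395  2.8984] [430.1329 303.6994] 692
[ 0.5896  0.1671  0.3619  0.2491 80.3327  7.5819] [391.2924 350.1657] 2329
[0.5604 0.1399 0.2696] [ 0.2012  0.0629  1.7789  0.0004  1.3007 -0.0431] 2.6417
```

View pics/w10.png

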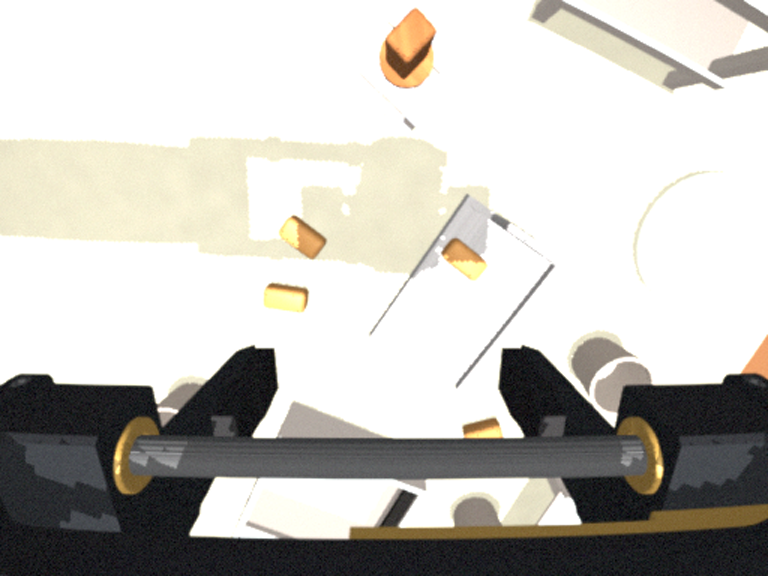

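View pics/w11.png

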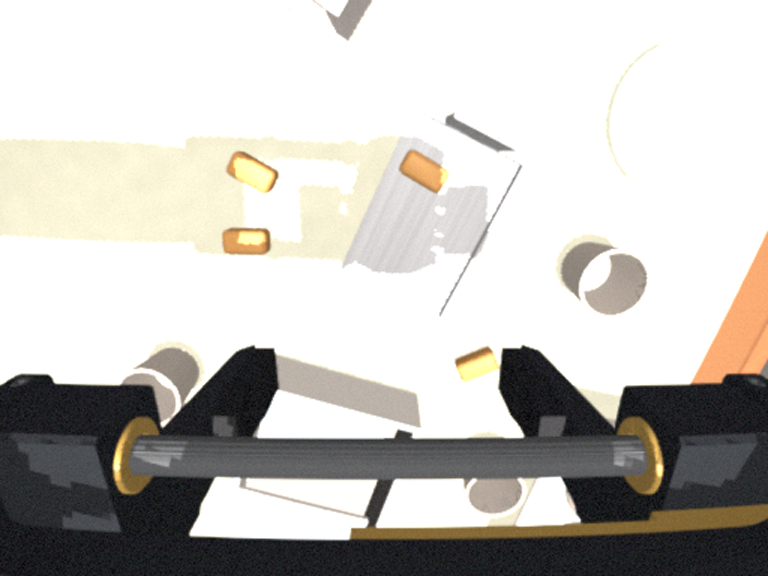

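Run:
```python
from h import *
import pickle
from scipy.optimize import least_squares
D=pickle.load(open("d1.pkl","rb"));c,s=pickle.load(open("d0.pkl","rb"))["top"]
o=lambda u,v:(100+u/4.2,130+v/4.2)
# lip y-, lip y+, rear y-, rear y+ (wall tops)
V=[(D[0],[(458,387),(370,333),(553,265),(467,197)]),(D[1],[(441,315),(343,267),(522,163),(432,118)])]
V=[(d,np.array(p)/1.5) for d,p in V]+[((c,s),np.array([o(658,155),o(625,352),o(357,98),o(318,298)]))]
for i in range(4): print("tri",tri(V[0][0][0],V[0][1][i],V[0][0][1],V[1][0][0],V[1][1][i],V[1][0][1]))
for (cc,ss),p in V: 
    Q=onplane(cc,p,.016,ss);print(Q[:,:2])
    M=np.array([(-85,-59),(-85,59),(93,-59),(93,59)])/1000
    f=lambda q:((M@R.from_euler("z",q[2]).as_matrix()[:2,:2].T+q[:2])-Q[:,:2]).ravel()
    r=least_squares(f,[.57,.17,1.4]);print("fit",r.x,np.abs(r.fun).max())
# plate top from cloud (z>.05) near tray
for cc,ss in (D[0],D[1],(c,s)):
    P=cloud(cc,ss).reshape(-1,3);q=P[(P[:,2]>.06)&(P[:,2]<.085)&(np.abs(P[:,0]-.59)<.06)&(np.abs(P[:,1]-.25)<.035)]
    if len(q)>5: print("plate",len(q),q.mean(0),cv2.minAreaRect((q[:,:2]*1000).astype(np.float32)))
```

```text
tri [0.6345 0.0773 0.0164]
tri [0.5239 0.0977 0.003 ]
tri [0.6639 0.2402 0.0194]
tri [ 0.5804  0.2668 -0.0912]
[[0.6348 0.0773]
 [0.5213 0.102 ]
 [0.6649 0.2394]
 [0.556  0.2673]]
fit [0.5935 0.1676 1.3639] 0.007123906091445781
[[0.6345 0.0769]
 [0.5254 0.1026]
 [0.6655 0.241 ]
 [0.5736 0.2579]]
fit [0.5988 0.1657 1.3378] 0.01219629545176848
[[0.63   0.0714]
 [0.5194 0.0914]
 [0.6661 0.2419]
 [0.5526 0.2638]]
fit [0.5912 0.1632 1.3759] 0.002993345244819187
plate 312 [0.6103 0.2551 0.0742] ((612.5626831054688, 254.68377685546875), (8.139702796936035, 59.6419677734375), 79.06160736083984)
plate 448 [0.6119 0.254  0.0733] ((612.7683715820312, 254.66448974609375), (8.642666816711426, 59.198646545410156), 78.54434204101562)
plate 133 [0.6109 0.254  0.0713] ((610.9429931640625, 255.0814971923828), (8.452038764953613, 58.829078674316406), 79.37122344970703)
```

```bash
cat >> h.py <<'E'
TRAY=np.array([.5952,.1674]);TY=1.375
def trayxy(x,y): return TRAY+R.from_euler("z",TY).as_matrix()[:2,:2]@[x,y]
def survey(p=(.56,.14,.27)):
    go(p,np.arctan2(p[1],p[0])+np.pi/2);manip.dwell(.2);c,s=shot("wrist")
    return [r for r in rusks(c,s) if r[2]<.05 and r[2]>.015 and 30<r[4]<50]
def pick(r):
    psi=bestpsi(r[:2],r[3]);manip.set_gripper(.040,20)
    go((r[0],r[1],.12),psi);lin((r[0],r[1],.004+r[2]-.0225),rate=.12)
    manip.set_gripper(0.0,20);st=manip.state();print("grip",st["gripper_width"],st["grasp_force"],st["contact_force"])
    lin((r[0],r[1],.13),rate=.2)
def place(x,y,z=.012):
    p=trayxy(x,y);psi=bestpsi(p,TY+np.pi/2)
    go((*p,.13),psi);lin((*p,z),rate=.12);manip.set_gripper(.034,20);lin((*p,.13),rate=.2)
E
python3 - <<'E'
from h import *
exp=[(.4228,.1722),(.4266,.1061),(.688,.0305)];dst=[(-17,28),(-17,-28),(-62,0)]
for e,d in zip(exp,dst):
    rs=survey();
    for r in rs: print(np.array(r[:6]))
    r=min(rs,key=lambda r:np.hypot(r[0]-e[0],r[1]-e[1]))
    if np.hypot(r[0]-e[0],r[1]-e[1])>.06: print("far!");break
    pick(r);print("after lift",manip.state()["gripper_width"]);place(d[0]/1000,d[1]/1000)
rs=survey()
for r in rs: print(np.array(r[:6]))
print(manip.state()["clock"])
c,s=shot("wrist");cv2.imwrite("pics/w2.png",c["image"])
E
```

```text
[ 0.5778  0.2115  0.0266  2.8641 41.8687 22.1331]
[ 0.4231  0.1721  0.0227  2.8662 41.4111 22.7817]
[ 0.4266  0.1058  0.0225  0.1875 41.8053 22.5111]
[ 0.6882  0.0301  0.0227  0.6691 40.8723 21.3755]
grip 0.024003982273806342 20.000541616464034 [-0.6376  0.4609  4.6609]
after lift 0.023737511766803714
[ 0.5779  0.2113  0.0267  2.8822 41.8056 22.1563]
[ 0.5638  0.1579  0.0269  2.9559 41.7896 22.3231]
[ 0.4266  0.1059  0.0225  0.1945 42.2102 22.4047]
grip 0.02362213108329307 20.00029457733035 [-0.1996 -0.3927  3.3702]
after lift 0.023736210919370684
[ 0.5779  0.2114  0.0267  2.8652 41.8492 22.2313]
[ 0.5636  0.158   0.0269  2.9469 41.8256 22.2961]
[ 0.6179  0.1472  0.0269  2.9739 41.8754 22.1211]
far!
[ 0.5777  0.2114  0.0267  2.8631 41.7945 22.135 ]
[ 0.5637  0.1579  0.0268  2.9461 41.8776 22.2556]
[ 0.6179  0.1472  0.0269  2.9684 41.5221 22.3089]
20.1333
```

View pics/w2.png

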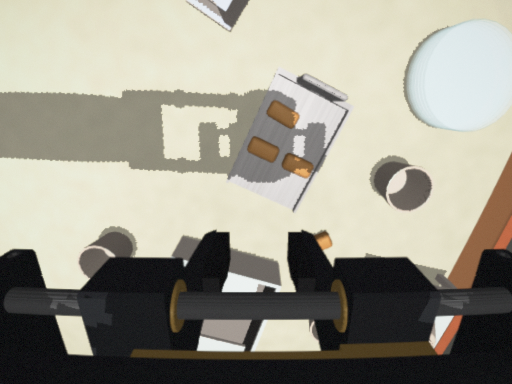

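The wrist view shows three rusks on the tray at (283,113), (263,149) and (297,165). The fourth is still on the ledge at (322,241), hidden by the half-closed finger, so I'll open the gripper and continue.

Run:
```python
from h import *
manip.set_gripper(.088);e=(.688,.0305)
rs=survey()
r=min(rs,key=lambda r:np.hypot(r[0]-e[0],r[1]-e[1]));print(np.array(r[:6]))
if r[2]<.025 and np.hypot(r[0]-e[0],r[1]-e[1])<.08:
    pick(r);place(-.062,0)
manip.set_gripper(.088)
for r in survey(): print(np.array(r[:6]))
c,s=shot("wrist")
P=cloud(c,s).reshape(-1,3);q=P[(P[:,2]>.06)&(P[:,2]<.085)&(np.abs(P[:,0]-.61)<.04)&(np.abs(P[:,1]-.255)<.03)]
print("plate",len(q),np.percentile(q[:,2],90),cv2.minAreaRect((q[:,:2]*1000).astype(np.float32)))
# keeper survey from overhead and two more wrist spots
import pickle
D=[]
for p in((.50,-.02,.30),(.50,-.13,.30),(.50,-.22,.30)):
    go(p,np.arctan2(p[1],p[0])+np.pi/2);manip.dwell(.2);D.append(shot("wrist"))
pickle.dump(D,open("d2.pkl","wb"))
cv2.imwrite("pics/k.png",np.hstack([cv2.resize(D[i][0]["image"][:260],None,fx=.78,fy=.78,interpolation=cv2.INTER_AREA) for i in(0,1)]))
cv2.imwrite("pics/k2.png",cv2.resize(D[1][0]["image"][:260],None,fx=1.5,fy=1.5,interpolation=cv2.INTER_CUBIC))
print(manip.state()["clock"])
```

```text
[ 0.6883  0.0304  0.0226  0.6303 41.1937 22.2062]
grip 0.02384761829460666 19.81425315141678 [-0.8508  0.0106  3.4289]
[ 0.5779  0.2115  0.0268  2.8726 41.9409 22.1702]
[ 0.5638  0.1581  0.0268  2.9642 41.7857 22.5517]
[ 0.6179  0.1471  0.0269  2.9833 41.1675 22.4649]
[ 0.5873  0.108   0.0269  2.9859 41.4331 21.3935]
plate 451 0.07593268614266174 ((612.8397827148438, 254.50830078125), (8.708771705627441, 59.26364517211914), 79.26116943359375)
34.525
```

View pics/k2.png

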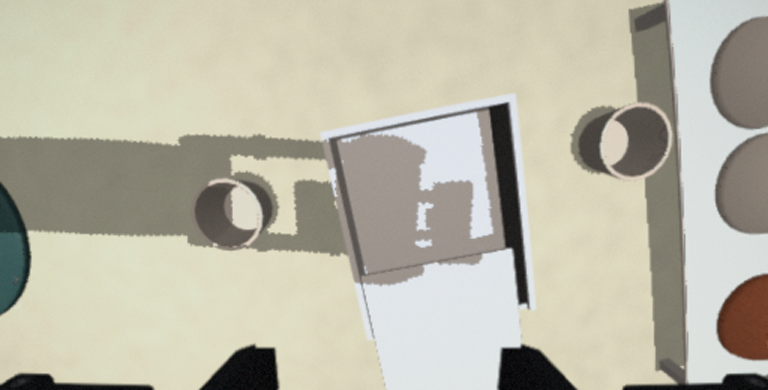

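Run:
```python
from h import *
import pickle
D=pickle.load(open("d2.pkl","rb"));t=pickle.load(open("d0.pkl","rb"))["top"]
q=np.array([(322,134),(515,95),(533,308),(370,339),(365,273),(512,248),(519,348)])/1.5
print("corners @65:\n",onplane(D[1][0],q,.065,D[1][1]))
for i,(c,s) in enumerate(D+[t]):
    P=cloud(c,s);g=c["image"].max(2)
    X,Y,Z=P[...,0],P[...,1],P[...,2]
    roi=(X>.40)&(X<.70)&(Y>-.40)&(Y<0.0)
    top=roi&(Z>.0625)&(Z<.0685)
    pt=P[top]
    if len(pt)>50:
        r=cv2.minAreaRect((pt[:,:2]*1000).astype(np.float32));print(i,"top n",len(pt),"z",np.median(pt[:,2]),"ymax",np.percentile(pt[:,1],99.8),r)
    st=roi&(g<35)&(Z>.052)&(Z<.0625)
    pt=P[st]
    if len(pt)>30:
        r=cv2.minAreaRect((pt[:,:2]*1000).astype(np.float32))
        m=pt.mean(0);_,_,vt=np.linalg.svd(pt[:,:2]-m[:2],full_matrices=False);d=vt[0]*np.sign(vt[0,1])
        w=(pt[:,:2]-m[:2])@[d[1],-d[0]];l=(pt[:,:2]-m[:2])@d
        print(i,"strip n",len(pt),m,"ang",np.degrees(np.arctan2(d[1],d[0])),"w",np.percentile(w,[1,50,99]),"l",l.min(),l.max(),r)
    kb=roi&(g<60)&(Z>.083)&(Z<.1)
    pt=P[kb]
    if len(pt)>15: print(i,"knob n",len(pt),pt.mean(0),cv2.minAreaRect((pt[:,:2]*1000).astype(np.float32)))
```

```text
corners @65:
 [[ 0.4709 -0.0205  0.065 ]
 [ 0.6391 -0.0304  0.065 ]
 [ 0.6247 -0.2266  0.065 ]
 [ 0.4604 -0.2184  0.065 ]
 [ 0.4739 -0.1508  0.065 ]
 [ 0.6141 -0.1616  0.065 ]
 [ 0.6046 -0.2664  0.065 ]]
0 top n 6855 z 0.06544079564427041 ymax -0.019829602898381662 ((544.65234375, -185.57797241210938), (326.02001953125, 169.47439575195312), 86.44557189941406)
0 strip n 495 [ 0.6209 -0.0918  0.0597] ang 87.3286321886087 w [-0.0065  0.0001  0.007 ] l -0.12536773848004237 0.054382812752080165 ((619.184814453125, -127.31874084472656), (179.66107177734375, 13.735566139221191), 86.62195587158203)
0 knob n 259 [ 0.5313 -0.3225  0.0895] ((531.0301513671875, -324.4478454589844), (14.018726348876953, 46.20335388183594), 84.9339828491211)
1 top n 11611 z 0.06548179130724702 ymax -0.02034880285605029 ((544.799560546875, -185.97129821777344), (326.7301940917969, 170.83209228515625), 86.72193908691406)
1 strip n 975 [ 0.6207 -0.1064  0.0595] ang 87.81691523933624 w [-0.0069  0.0002  0.0068] l -0.11180905975758017 0.0714149682750948 ((619.1051635742188, -126.59317779541016), (183.15304565429688, 13
[... 319 characters left out ...]
8), 86.90867614746094)
2 strip n 1185 [ 0.6202 -0.1173  0.0594] ang 88.06363641973509 w [-0.0072  0.0001  0.0071] l -0.1017776751745301 0.06902115741202552 ((618.3646240234375, -133.68186950683594), (170.5729522705078, 14.853433609008789), 86.41734313964844)
2 knob n 350 [ 0.5311 -0.3243  0.0903] ((530.7517700195312, -325.5350646972656), (13.661532402038574, 46.6067008972168), 85.82949829101562)
3 top n 6047 z 0.06478383466169901 ymax -0.02163668264473269 ((542.5713500976562, -186.0133514404297), (324.6295471191406, 169.7589874267578), 86.5848388671875)
3 knob n 192 [ 0.5286 -0.3249  0.0898] ((528.8712768554688, -325.4713439941406), (15.520318031311035, 46.74232482910156), 86.61434936523438)
```

```bash
cat >> h.py <<'E'
KC=np.array([.549,-.124]);KY=np.radians(86.67)
def keep(x,y): return KC+R.from_euler("z",KY).as_matrix()[:2,:2]@[x,y]
TG=np.array([.089,0,.037])
def tcp_of_tray(lip,yaw,tilt):
    """TCP pose with the tray's lip (at its floor) at lip, tilted lip-down by tilt"""
    Rt=R.from_euler("z",yaw)*R.from_euler("y",-tilt)
    return np.array(lip)+Rt.apply(TG-np.array([-.085,0,.004])),(Rt*R.from_euler("z",np.pi/2)*R.from_euler("x",np.pi)).as_rotvec()
E
python3 - <<'E'
from h import *
for l,yaw,t in (((*trayxy(-.085,0),.004),TY,0),((*keep(.04,.005),.085),KY,0),((*keep(.04,.005),.085),KY,.4),((*keep(.04,.005),.085),KY,.7)):
    p,r=tcp_of_tray(l,yaw,t);print(p,R.from_rotvec(r).as_matrix()[:,2],inverse_kinematics(p,r))
E
```

```text
[0.6125 0.2547 0.037 ] [ 0.  0. -1.] [ 0.3565  0.4246  1.7901  0.      0.9268 -1.0185]
[0.5564 0.0899 0.118 ] [-0.  0. -1.] [ 0.116   0.1613  1.9631  0.      1.0172 -1.3966]
[0.5549 0.0634 0.1832] [ 0.0226  0.3888 -0.9211] [-0.1704  0.0987  1.9562  0.4337  1.1701 -1.8713]
[0.5528 0.0279 0.2223] [ 0.0374  0.6431 -0.7648] [-0.3834  0.1521  1.924   0.671   1.3795 -2.1359]
```

Run:
```python
from h import *
manip.set_gripper(.045,60)
p,r=tcp_of_tray((*trayxy(-.085,0),.004),TY,0)
manip.move_pose(p+[0,0,.1],r);lin(p,rate=.1)
manip.set_gripper(0,60);st=manip.state();print("w",st["gripper_width"],st["grasp_force"],st["contact_force"])
lin(p+[0,0,.03],rate=.05);lin(p+[0,0,.13],rate=.1)
q,r2=tcp_of_tray((*keep(.04,.005),.134),KY,0)
manip.move_linear(q,rate=.1,rot=r2);manip.dwell(.3)
st=manip.state();print(st["gripper_width"],st["tool_pos"]-q,st["contact_force"],st["clock"])
c,s=shot("top");cv2.imwrite("pics/t3.png",cv2.resize(c["image"][120:260,120:460],None,fx=2.2,fy=2.2,interpolation=cv2.INTER_CUBIC))
P=cloud(c)
for r in rusks(c): print(np.array(r[:6]))
```

```text
w 0.007512951637718202 59.999397955834866 [ 0.1076 -0.1856  0.6589]
0.0074351209060682455 [ 0.      0.0002 -0.0001] [ 0.6724  0.8921 -3.2085] 43.05
[   0.9965    0.0845   -0.0201    1.571  1288.8206   75.9816]
[ 0.8581 -0.2987  0.1085  2.9205 54.0698 52.1644]
[ 0.5755 -0.0189  0.1554  3.1157 40.1217 12.0308]
[ 0.5509 -0.059   0.1549  3.1325 39.5737 19.2829]
[ 0.5203 -0.0118  0.1553  3.1108 39.4833 19.518 ]
[ 0.4574  0.3379  0.0865  0.076  36.7735 27.3493]
[ 0.4569  0.3415  0.1486  1.2101 21.6567 17.3011]
```

View pics/t3.png

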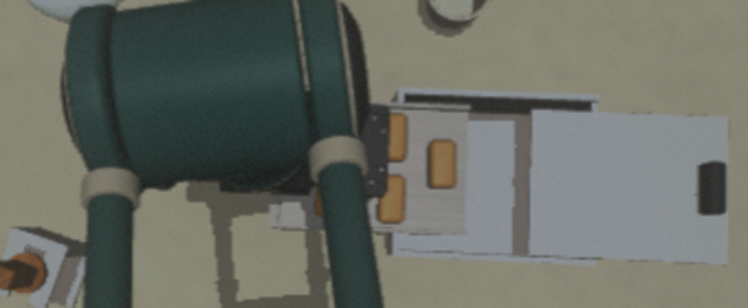

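The tray is held level with its lip over the open part of the keeper, and all four rusks are on it. Tipping now.

Run:
```python
from h import *
L=(*keep(.04,.005),.085)
q,r=tcp_of_tray(L,KY,0);manip.move_linear(q,rate=.06,rot=r)
for t in range(4,41,4):
    q,r=tcp_of_tray(L,KY,np.radians(t));manip.move_linear(q,rate=.03,rot=r)
manip.dwell(.7)
print(manip.state()["clock"],manip.state()["contact_force"])
c,s=shot("top");cv2.imwrite("pics/t4.png",cv2.resize(c["image"][120:260,120:460],None,fx=2.2,fy=2.2,interpolation=cv2.INTER_CUBIC))
for r in rusks(c): print(np.array(r[:6]))
c,s=shot("side");print("side")
for r in rusks(c): print(np.array(r[:6]))
```

```text
50.35 [-0.1664 -0.6025 -2.6837]
[   0.9966    0.0858   -0.02      1.5732 1286.9347   75.6538]
[ 0.857  -0.2978  0.1085  1.4221 53.7999 53.2495]
[ 0.5642 -0.0033  0.3225  1.4906 16.9842  4.5354]
[ 0.4945 -0.1201  0.0501  0.3292 20.5952 18.2113]
[ 0.4575  0.3378  0.0866  0.1043 36.795  27.8103]
[ 0.4571  0.3415  0.1481  1.2452 22.2004 17.4794]
side
[  1.2582  -1.9506  -0.5864   0.0519 354.7316  52.2126]
[   0.9994   -0.141    -0.022     1.5705 1194.1818   73.7487]
[ 0.8581 -0.2909  0.1033  0.7667 59.4614 53.0823]
[ 0.5301 -0.1341  0.0701  2.6094 17.9031 16.5715]
[ 0.4891 -0.1156  0.0483  1.4375 19.298  12.3138]
[ 0.4574  0.3472  0.1486  1.1629 24.1503 18.0858]
[ 0.457   0.3507  0.0895  0.2592 37.3472 27.8256]
```

View pics/t4.png

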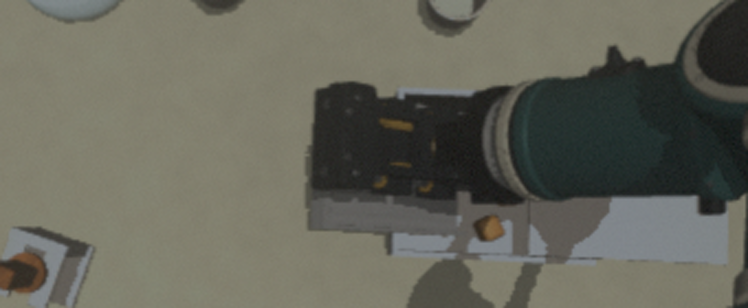

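Run:
```python
from h import *
for t,z in((40,.12),(0,.134)):
    q,r=tcp_of_tray((*keep(.04,.005),z),KY,np.radians(t));manip.move_linear(q,rate=.1,rot=r)
p,r=tcp_of_tray((*trayxy(-.085,0),.004),TY,0)
manip.move_linear(p+[0,0,.1],rate=.15,rot=r);lin(p+[0,0,.015],rate=.1)
for k in range(16):
    z=.015-.0013*k
    lin(p+[0,0,z],rate=.03)
    f=manip.state()["contact_force"][2]
    if f>2: break
print("touch at",z,f)
manip.set_gripper(.045);lin(p+[0,0,.13],rate=.2)
manip.set_gripper(.088)
import pickle
D=[]
for p in((.48,-.02,.32),(.48,-.13,.32)):
    go(p,np.arctan2(p[1],p[0])+np.pi/2);manip.dwell(.2);D.append(shot("wrist"))
    for r in rusks(*D[-1]): print(np.array(r[:6]),r[6])
pickle.dump(D,open("d3.pkl","wb"))
im=D[1][0]["image"][:260]
cv2.imwrite("pics/k5.png",cv2.resize(im[20:250,170:400],None,fx=2.5,fy=2.5,interpolation=cv2.INTER_CUBIC))
print(manip.state()["clock"])
```

```text
touch at -0.0005999999999999998 2.728644149685949
[ 0.4962 -0.119   0.0505  0.4926 21.9383 19.065 ] [269.1778 214.7156]
[ 0.5316 -0.1379  0.07    1.057  21.1379 21.1157] [295.7872 219.7762]
[ 0.6057 -0.1233  0.0526  1.6133 19.425  14.9078] [332.1356 215.2237]
[ 0.4314  0.0061  0.404   1.5159 15.0098  2.835 ] [ 86.2176 303.7978]
[ 0.5334  0.002   0.4041  1.5676 15.1222  3.2025] [430.6832 303.0394]
[ 0.5154 -0.0029  0.4115  3.0987 79.597   3.6575] [390.3185 350.217 ]
[ 0.6051 -0.1247  0.0528  1.4369 21.6569 15.406 ] [332.6062 134.3719]
[ 0.5318 -0.1383  0.0709  2.5639 21.8711 20.5708] [295.1483 146.5   ]
[ 0.496  -0.1201  0.0506  0.3759 22.5487 19.8142] [265.6047 148.5535]
[ 0.8329 -0.2979  0.089   1.5271 67.8959 21.4818] [498.9926 203.2312]
[ 0.4382 -0.0933  0.4046  1.3306 15.4004  3.1409] [ 86.3101 303.0357]
[ 0.5366 -0.119   0.4049  1.322  14.5795  2.9199] [431.1478 302.8741]
[ 0.5184 -0.1204  0.4122  2.8826 80.1078  3.5736] [388.9195 350.2215]
62.3333
```

View pics/k5.png

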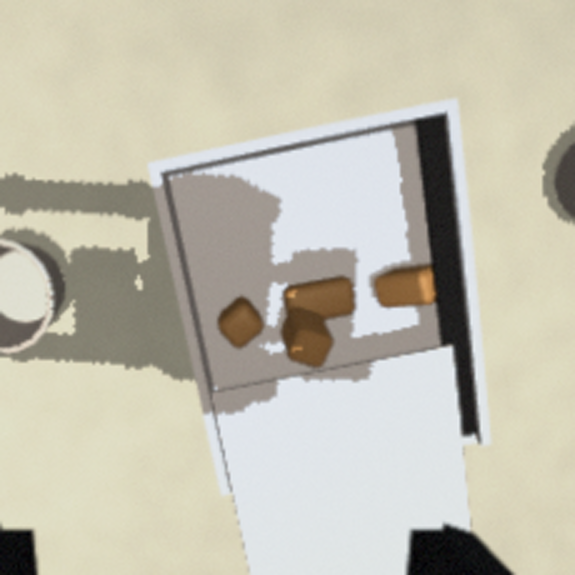

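The crop shows one rusk at (307,335) propped on another, with its top at z 0.070, which is above the lid plane. The standing one at (240,322) and the leaning one at (405,287) top out at about 0.05. The high one has to be repositioned.

Run:
```python
from h import *
import pickle
D=pickle.load(open("d3.pkl","rb"))
for c,s in D:
    P=cloud(c,s);hsv=cv2.cvtColor(c["image"],cv2.COLOR_BGR2HSV)
    m=((hsv[...,0]>6)&(hsv[...,0]<22)&(hsv[...,1]>110))
    q=P[m&(abs(P[...,0]-.54)<.03)&(abs(P[...,1]+.13)<.04)]
    for a,b in((.066,.08),(.06,.066),(.05,.06),(.04,.05),(.03,.04),(.02,.03)):
        w=q[(q[:,2]>=a)&(q[:,2]<b)]
        if len(w)>3: print(a,len(w),w.mean(0),cv2.minAreaRect((w[:,:2]*1000).astype(np.float32)))
    w=q[(q[:,2]>.035)]
    # plane of top face
    t=q[q[:,2]>.058]; A=np.c_[t[:,:2]-t[:,:2].mean(0),np.ones(len(t))];print("plane",np.linalg.lstsq(A,t[:,2],rcond=None)[0],len(t))
c,s=D[0];cc,ss=D[1]
a=cv2.resize(c["image"][185:245,240:350],None,fx=5,fy=5,interpolation=cv2.INTER_CUBIC);b=cv2.resize(cc["image"][110:170,240:350],None,fx=5,fy=5,interpolation=cv2.INTER_CUBIC)
cv2.imwrite("pics/k6.png",cv2.convertScaleAbs(np.vstack([a,b]),alpha=1.3))
```

```text
0.066 166 [ 0.5313 -0.137   0.0711] ((531.8455200195312, -138.10523986816406), (20.938030242919922, 21.00349235534668), 58.79092025756836)
0.06 39 [ 0.5304 -0.1303  0.063 ] ((530.5023803710938, -130.6790771484375), (25.12752914428711, 12.624032974243164), 9.977128028869629)
0.05 58 [ 0.531  -0.1283  0.0551] ((530.8440551757812, -128.4983673095703), (23.595754623413086, 11.475679397583008), 8.000645637512207)
0.04 51 [ 0.5312 -0.1254  0.0452] ((531.2867431640625, -125.76648712158203), (22.78816032409668, 10.251306533813477), 7.9158616065979)
0.03 34 [ 0.5353 -0.1219  0.035 ] ((538.2756958007812, -121.1644058227539), (33.41537857055664, 14.009200096130371), 1.926708459854126)
0.02 269 [ 0.5486 -0.1188  0.0273] ((547.348388671875, -120.330322265625), (20.649316787719727, 41.484153747558594), 84.85446166992188)
plane [ 0.0384 -0.3553  0.069 ] 217
0.066 203 [ 0.5315 -0.138   0.0712] ((531.7714233398438, -138.61416625976562), (19.977737426757812, 21.469751358032227), 56.45977783203125)
0.06 31 [ 0.5305 -0.1298  0.0628] ((531.198486328125, -130.2083740234375), (23.510772705078125, 10.40133285522461), 6.997844696044922)
0.05 43 [ 0.5315 -0.1278  0.0547] ((531.1029052734375, -128.27134704589844), (23.882827758789062, 11.166897773742676), 5.300518035888672)
0.04 43 [ 0.5307 -0.126   0.0449] ((530.8763427734375, -125.83167266845703), (25.06574058532715, 12.169546127319336), 8.95810604095459)
0.03 20 [ 0.5371 -0.1239  0.0365] ((538.918701171875, -123.50118255615234), (12.098146438598633, 29.202377319335938), 77.79447937011719)
0.02 314 [ 0.5495 -0.1197  0.0277] ((547.1707153320312, -121.14922332763672), (22.068403244018555, 40.90529251098633), 83.69889831542969)
plane [2.6672 9.527  0.3786] 2749
```

View pics/k6.png

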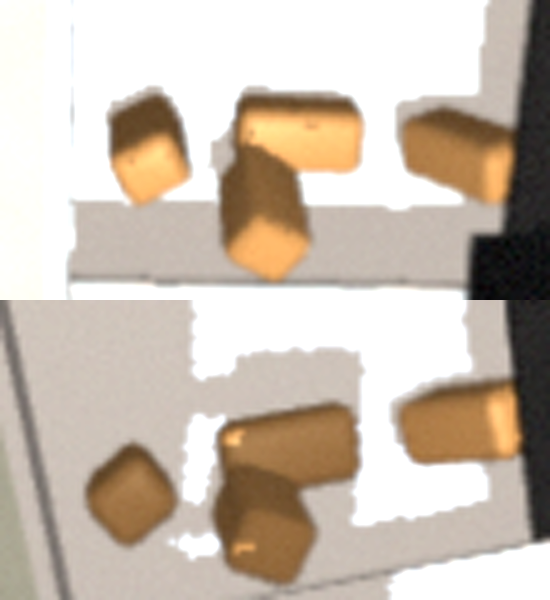

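Run:
```python
from h import *
p=np.array([.531,-.1335]);psi=np.radians(78)
manip.set_gripper(.044,12)
go((*p,.15),psi);lin((*p,.0545),rate=.06)
manip.set_gripper(0,12);st=manip.state();print(st["gripper_width"],st["grasp_force"],st["contact_force"])
lin((*p,.115),rate=.06);print(manip.state()["gripper_width"])
d=keep(.055,0.0);lin((*d,.115),rate=.1);print(manip.state()["gripper_width"])
c,s=shot("side");P=cloud(c)
hsv=cv2.cvtColor(c["image"],cv2.COLOR_BGR2HSV)
cv2.imwrite("pics/s7.png",cv2.resize(c["image"][90:230,200:340],None,fx=4,fy=4,interpolation=cv2.INTER_CUBIC))
for r in rusks(c): print(np.array(r[:6]))
```

```text
0.02825520993948446 11.117191150551662 [ 0.454  -0.1208  1.2662]
0.028251255178707246
0.028169344630933665
[  1.3167  -1.9489  -0.5913   3.1311 295.2876  40.6492]
[   1.0002   -0.1412   -0.0219    1.5722 1193.3883   75.0601]
[ 0.3696 -0.8691  0.0091  3.1328 71.0187 14.2793]
[ 0.3217 -0.8679 -0.0366  3.0506 67.5792 10.4452]
[ 0.8589 -0.2946  0.1032  0.25   58.1509 56.9758]
[ 0.5615 -0.0632  0.1149  2.9743 35.4669  8.4306]
[ 0.4942 -0.117   0.0493  2.011  21.8972 21.3829]
[ 0.457   0.3474  0.1485  1.1742 24.2865 17.6784]
[ 0.4576  0.353   0.0911  0.196  36.3931 24.7401]
```

View pics/s7.png

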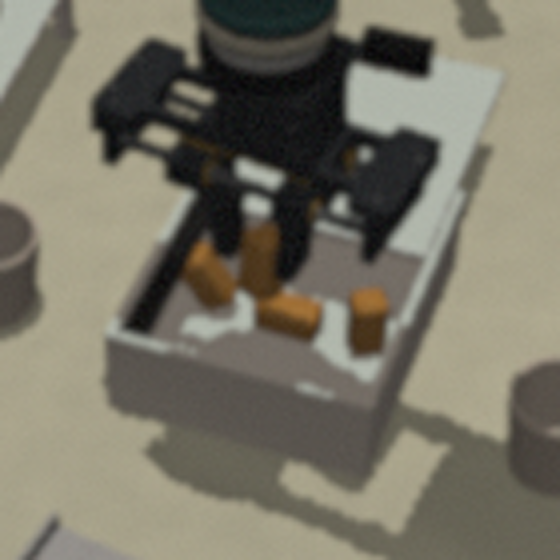

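The rusk is held roughly upright between the fingers at (258,260). I'll lower it into free space.

Run:
```python
from h import *
d=keep(.055,0.0)
f0=manip.state()["contact_force"][2]
lin((*d,.05),rate=.08)
for k in range(12):
    z=.05-.002*k;lin((*d,z),rate=.03);f=manip.state()["contact_force"][2]
    if f-f0>2: break
print(z,f-f0)
manip.set_gripper(.05);lin((*d,.15),rate=.15);manip.set_gripper(.088)
p=(.48,-.13,.32);go(p,np.arctan2(p[1],p[0])+np.pi/2);manip.dwell(.3);c,s=shot("wrist")
for r in rusks(c,s): print(np.array(r[:6]),r[6])
P=cloud(c,s);hsv=cv2.cvtColor(c["image"],cv2.COLOR_BGR2HSV)
m=((hsv[...,0]>6)&(hsv[...,0]<22)&(hsv[...,1]>110))
q=P[m&(abs(P[...,0]-.55)<.09)&(abs(P[...,1]+.09)<.08)];print("max z",np.percentile(q[:,2],[50,98,99.8]))
cv2.imwrite("pics/k8.png",cv2.resize(c["image"][20:250,170:400],None,fx=2,fy=2,interpolation=cv2.INTER_CUBIC))
print(manip.state()["clock"])
```

```text
0.034 5.249578562873959
[ 0.5507 -0.0676  0.0506  2.7608 21.5037 19.0748] [293.633 104.344]
[ 0.6056 -0.1251  0.0529  1.464  21.3967 13.9912] [333.652  133.9373]
[ 0.5472 -0.1214  0.0288  3.0687 40.9994 22.2931] [298.126  139.3071]
[ 0.4961 -0.1201  0.0507  0.5158 22.2513 19.1756] [266.3472 148.3102]
[ 0.8311 -0.299   0.0872  1.5323 69.3202 21.3103] [499.9866 203.3586]
[ 0.4379 -0.0931  0.403   1.2939 14.6472  3.2948] [ 86.2739 302.8314]
[ 0.5364 -0.12    0.403   1.2981 14.5782  2.9536] [431.105  302.7274]
[ 0.5181 -0.121   0.4104  2.8798 79.8862  3.4015] [389.0923 350.2061]
max z [0.4078 0.4156 0.4163]
74.5167
```

View pics/k8.png

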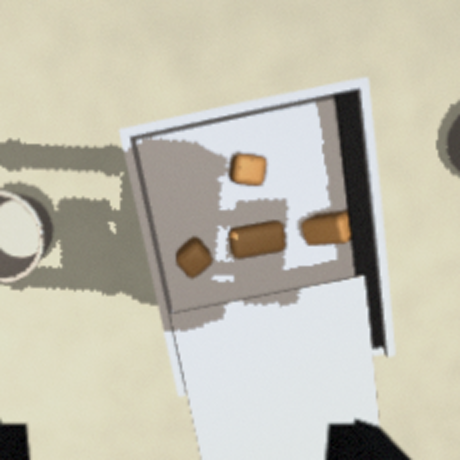

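All four tops are at or below 0.053, so the lid can pass over them. Closing it.

Run:
```python
from h import *
k=np.array([.5309,-.3247]);psi=bestpsi(k,KY+np.pi/2);u=np.array([np.cos(KY),np.sin(KY)])
manip.set_gripper(.06,20)
go((*k,.16),psi);lin((*k,.07),rate=.08)
manip.set_gripper(0,20);st=manip.state();print(st["gripper_width"],st["grasp_force"],st["contact_force"])
lin((*(k+u*.105),.07),rate=.06);st=manip.state();print(st["contact_force"]@[*u,0],st["clock"])
x=.105
while x<.145:
    x+=.0015;lin((*(k+u*x),.07),rate=.03);f=manip.state()["contact_force"]@[*u,0]
    if f<-9: break
print("stop",x,f)
manip.dwell(.2);print(manip.state()["contact_force"],manip.state()["tool_pos"])
manip.set_gripper(.05);p=k+u*x;lin((*p,.16),rate=.15);manip.set_gripper(.088)
import pickle
D=[]
for p in((.48,-.06,.30),(.50,-.13,.26),(.50,-.20,.26)):
    go(p,np.arctan2(p[1],p[0])+np.pi/2);manip.dwell(.3);D.append(shot("wrist"))
pickle.dump(D,open("d4.pkl","wb"));print(manip.state()["clock"])
for i,(c,s) in enumerate(D):
    P=cloud(c,s);g=c["image"].max(2);X,Y,Z=P[...,0],P[...,1],P[...,2]
    roi=(X>.40)&(X<.70)&(Y>-.40)&(Y<0.0)
    top=P[roi&(Z>.062)&(Z<.0685)];print(i,"top",cv2.minAreaRect((top[:,:2]*1000).astype(np.float32)))
    kb=P[roi&(g<70)&(Z>.083)&(Z<.1)]
    if len(kb)>15: print("knob",kb.mean(0),cv2.minAreaRect((kb[:,:2]*1000).astype(np.float32)))
    pt=P[roi&(g<50)&(Z>.050)&(Z<.0625)&(X>.59)]
    if len(pt)>30:
        pf=np.polyfit(pt[:,1],pt[:,0],1);w=pt[:,0]-np.polyval(pf,pt[:,1])
        print("strip",len(pt),np.median(pt[:,2]),"slope",pf,"x@-.1,-.2",np.polyval(pf,[-.1,-.2]),"w",np.percentile(w,[2,98]),"y",pt[:,1].min(),pt[:,1].max())
c=D[1][0];cv2.imwrite("pics/k9.png",cv2.resize(c["image"][:270,150:420],None,fx=2.2,fy=2.2,interpolation=cv2.INTER_CUBIC))
```

```text
0.01565162098806262 19.999565393663943 [ 0.2299 -2.6005 -0.7541]
-1.120960847582656 80.025
stop 0.1275 -13.474490915598146
[  3.824  -12.772   -5.3335] [ 0.5384 -0.2007  0.0701]
89.125
0 top ((548.6231079101562, -122.48351287841797), (200.1135711669922, 170.47628784179688), 86.6222915649414)
knob [ 0.5378 -0.1975  0.09  ] ((537.9241333007812, -199.1270751953125), (15.041629791259766, 48.16594696044922), 88.51558685302734)
strip 482 0.05959110015139513 slope [0.0605 0.6306] x@-.1,-.2 [0.6246 0.6185] w [-0.0036  0.0036] y -0.18927005548668327 -0.03724355366125499
1 top ((548.3990478515625, -123.30106353759766), (201.39715576171875, 170.9108123779297), 86.69803619384766)
knob [ 0.5381 -0.1979  0.0904] ((537.997314453125, -199.01222229003906), (13.524898529052734, 46.88916015625), 86.26631927490234)
strip 898 0.059567754178983495 slope [0.0597 0.6303] x@-.1,-.2 [0.6243 0.6184] w [-0.0038  0.0038] y -0.21838355897265072 -0.03489862684275892
2 top ((547.9304809570312, -122.68040466308594), (200.7550506591797, 171.41891479492188), 86.71094512939453)
knob [ 0.5386 -0.1993  0.0908] ((538.0643310546875, -200.05162048339844), (15.070801734924316, 48.740020751953125), 87.00813293457031)
strip 1081 0.0594879387089699 slope [0.0601 0.6301] x@-.1,-.2 [0.6241 0.6181] w [-0.0039  0.004 ] y -0.2200424695631769 -0.04292682054290692
```

View pics/k9.png

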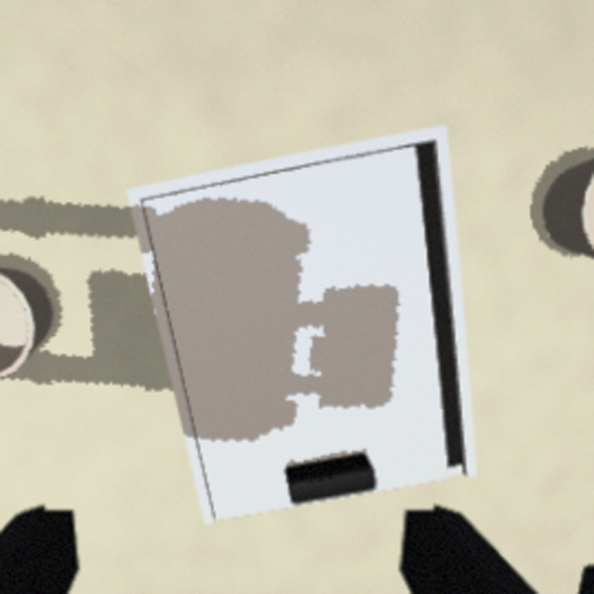

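The lid is flush with a full 200 mm outline, and the black groove runs along the right from (455,465) to (427,145). Now I'll measure the stick and stand.

Run:
```python
from h import *
import pickle
D=[]
for p in((.49,.27,.27),(.47,.22,.27)):
    go(p,np.arctan2(p[1],p[0])+np.pi/2);manip.dwell(.3);D.append(shot("wrist"))
pickle.dump(D,open("d5.pkl","wb"))
for i,(c,s) in enumerate(D):
    P=cloud(c,s);hsv=cv2.cvtColor(c["image"],cv2.COLOR_BGR2HSV)
    near=(np.hypot(P[...,0]-.458,P[...,1]-.344)<.06)
    w=near&(hsv[...,1]>110)
    t=P[w&(P[...,2]>.140)];print(i,"top",len(t),np.median(t[:,2]),cv2.minAreaRect((t[:,:2]*1000).astype(np.float32)))
    t=P[w&(P[...,2]>.080)&(P[...,2]<.092)];print("collar",len(t),np.median(t[:,2]),cv2.minEnclosingCircle((t[:,:2]*1000).astype(np.float32)))
    t=P[near&(hsv[...,1]<80)&(P[...,2]>.072)&(P[...,2]<.084)];print("fork",len(t),np.median(t[:,2]),cv2.minAreaRect((t[:,:2]*1000).astype(np.float32)))
    v,u=np.argwhere(w&(P[...,2]>.14)).mean(0).astype(int);print(u,v)
    a=c["image"][max(0,v-50):v+90,max(0,u-70):u+70];cv2.imwrite(f"pics/st{i}.png",cv2.resize(a,None,fx=4,fy=4,interpolation=cv2.INTER_CUBIC))
print(manip.state()["clock"])
```

```text
0 top 877 0.14855446101120467 ((469.109375, 322.87994384765625), (33.20316696166992, 72.41499328613281), 34.28398513793945)
collar 329 0.08646481516888072 ((458.6896667480469, 342.8744812011719), 19.35555648803711)
fork 1819 0.07831299918594758 ((462.6019592285156, 342.6077880859375), (60.7023811340332, 67.7475814819336), 70.42642974853516)
273 188
1 top 650 0.14817600087073424 ((457.92742919921875, 342.2257080078125), (25.005308151245117, 19.906455993652344), 66.38465881347656)
collar 422 0.08642499505761375 ((458.4415588378906, 342.9844970703125), 19.656164169311523)
fork 1785 0.07832006196078317 ((462.3563537597656, 342.39794921875), (60.55000686645508, 68.13362884521484), 69.9721908569336)
301 62
91.875
```

View pics/st0.png

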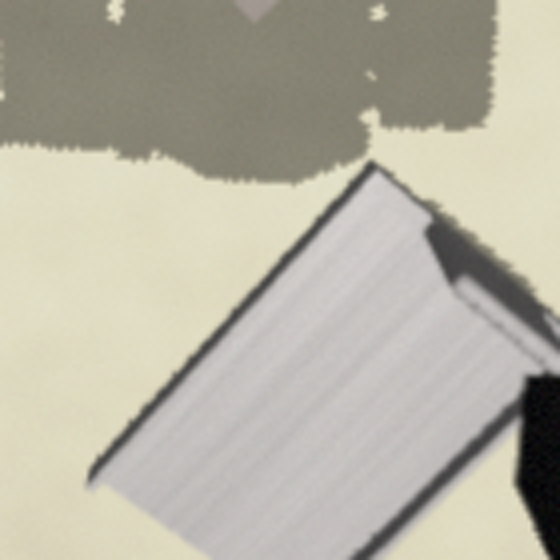

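```bash
cat >> h.py <<'E'
SP=np.array([.4582,.3427]);SPSI=np.radians(69)
E
python3 - <<'E'
from h import *
import pickle
manip.set_gripper(.05,30)
go((*SP,.22),SPSI);lin((*SP,.101),rate=.08)
manip.set_gripper(0,30);st=manip.state();print(st["gripper_width"],st["grasp_force"],st["contact_force"],st["tool_pos"])
lin((*SP,.112),rate=.04);lin((*SP,.20),rate=.12);manip.dwell(.2)
print(manip.state()["gripper_width"],manip.state()["contact_force"])
lin((.50,.25,.27),rate=.2);manip.dwell(.3)
c,s=shot("wrist");pickle.dump((c,s),open("d6.pkl","wb"))
Rm,p=campose(c,s);K=c["intrinsics"]
tip=s["tool_pos"]+[0,0,-.081];q=Rm.T@(tip-p);print("pred tip px",K[0,0]*q[0]/q[2]+K[0,2],K[1,1]*q[1]/q[2]+K[1,2])
u,v=int(K[0,0]*q[0]/q[2]+K[0,2]),int(K[1,1]*q[1]/q[2]+K[1,2])
v0=min(max(0,v-70),284);cv2.imwrite("pics/tip.png",cv2.resize(c["image"][v0:v0+100,u-50:u+50],None,fx=5,fy=5,interpolation=cv2.INTER_CUBIC));print(u-50,v0)
E
```

```text
0.01957731373360305 29.99679136555642 [ 0.3375 -0.0577  0.592 ] [0.4582 0.3427 0.1011]
0.019713843066537628 [-0.0582  0.7125 -0.2785]
pred tip px 257.026742755588 199.88630631517947
207 129
```

View pics/tip.png

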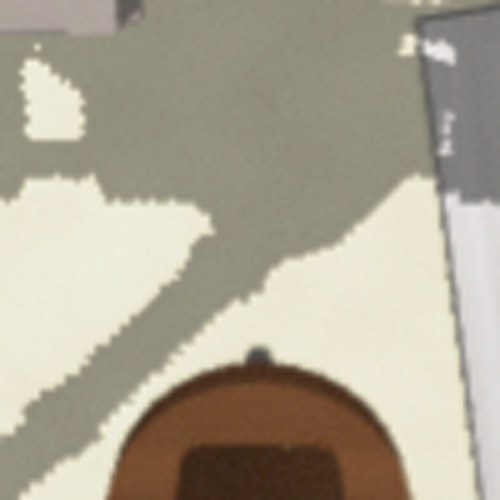

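The tip shows at about (258.2,199.5) px against a predicted (257.0,199.9), so it sits about 1 mm off along tool y. I'll apply that correction and run the seal.

Run:
```python
from h import *
u=np.array([np.cos(np.radians(86.68)),np.sin(np.radians(86.68))]);G=np.array([.6219,-.1272])
off=-.001*np.array([np.sin(SPSI),-np.cos(SPSI)])
A=G-.087*u+off;B=G+.087*u+off;print(A,B)
manip.move_linear(np.array([*A,.20]),rate=.2)
lin((*A,.150),rate=.1);f0=manip.state()["contact_force"];print(f0)
z=.150
while z>.132:
    z-=.0007;lin((*A,z),rate=.02);f=manip.state()["contact_force"]-f0
    if f[2]>2.5: break
print("contact z",z,"tip",z-.081,f)
if abs(z-.081-.059)<.004:
    n=6
    for i in range(1,n+1):
        lin((*(A+(B-A)*i/n),z-.0002),rate=.018);st=manip.state();print(st["contact_force"]-f0,st["tool_pos"][2],st["clock"])
    lin((*B,.20),rate=.1)
else: lin((*A,.20),rate=.1)
print(manip.state()["gripper_width"])
```

```text
[ 0.6159 -0.2137] [ 0.626 -0.04 ]
[-0.3332 -0.0239 -0.3532]
contact z 0.1387999999999999 tip 0.05779999999999989 [-1.0083  0.7577  5.6473]
[ 0.6751 -4.4697  4.9572] 0.139411462326435 107.3417
[ 0.2797 -4.4124  5.7995] 0.13938549676376571 109.1
[-0.521  -3.0725  5.9129] 0.13935788810992603 110.8583
[ 0.1051 -3.3975  6.3541] 0.13933456069579062 112.6167
[ 0.5878 -4.153   6.1261] 0.13931291443278737 114.375
[-0.4208 -3.3224  5.6409] 0.1393184593279118 116.1333
0.01985937629926936
```

Run:
```python
from h import *
lin((.50,.25,.27),rate=.2);manip.dwell(.3)
c,s=shot("wrist")
cv2.imwrite("pics/tip2.png",cv2.resize(c["image"][129:229,207:307],None,fx=5,fy=5,interpolation=cv2.INTER_CUBIC))
import pickle
c0,_=pickle.load(open("d6.pkl","rb"))
a=c["image"][185:260,225:290].astype(float);b=c0["image"][185:260,225:290].astype(float)
hs=lambda im:(cv2.cvtColor(im,cv2.COLOR_BGR2HSV)[185:260,215:300,1]>130)
for im in(c0["image"],c["image"]):
    m=hs(im);v,u=np.nonzero(m);print("collar px",u.mean()+215,v.mean()+185,v.min()+185,m.sum())
```

```text
collar px 258.3442822384428 230.8860502838605 202 2466
collar px 258.34406848756623 230.9665715450469 202 2453
```

View pics/tip2.png

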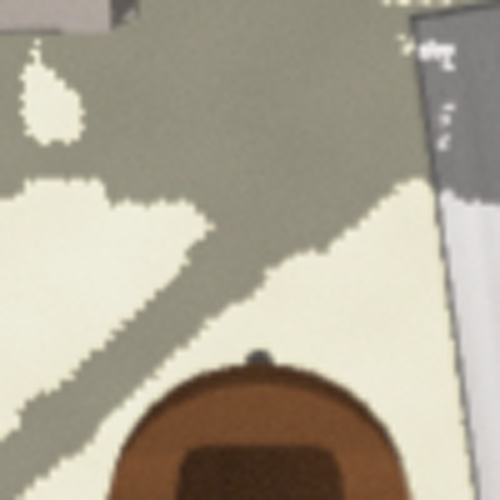

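The tip is still at (258,355) in the crop, so the stick did not slip in the grip. Hanging it back and checking the whole scene.

Run:
```python
from h import *
lin((*SP,.22),rate=.2);lin((*SP,.112),rate=.1);f0=manip.state()["contact_force"][2]
z=.112
while z>.0995:
    z-=.0007;lin((*SP,z),rate=.03);f=manip.state()["contact_force"][2]-f0
    if f>1.5: break
print("rest z",z,f)
manip.set_gripper(.05);manip.dwell(.3);lin((*SP,.20),rate=.1)
manip.set_gripper(.088);go((.47,.22,.27),np.arctan2(.22,.47)+np.pi/2);manip.dwell(.3);c,s=shot("wrist")
P=cloud(c,s);hsv=cv2.cvtColor(c["image"],cv2.COLOR_BGR2HSV)
w=(np.hypot(P[...,0]-.458,P[...,1]-.344)<.06)&(hsv[...,1]>110)
for a,b in((.14,.16),(.08,.092)):
    t=P[w&(P[...,2]>a)&(P[...,2]<b)];print(np.median(t[:,2]),cv2.minAreaRect((t[:,:2]*1000).astype(np.float32)))
go((.40,.35,.40),np.arctan2(.35,.40)+np.pi/2)
c,s=shot("side");cv2.imwrite("pics/fin.png",cv2.resize(c["image"],None,fx=1.5,fy=1.5,interpolation=cv2.INTER_CUBIC))
print(manip.state()["clock"])
```

```text
rest z 0.1007999999999999 1.9080130003553837
0.14809123008061872 ((459.38677978515625, 341.79412841796875), (25.209999084472656, 20.068965911865234), 68.4477767944336)
0.08628802049449594 ((458.4627380371094, 339.82177734375), (32.96492004394531, 39.214725494384766), 66.1904296875)
129.8917
```

View pics/fin.png

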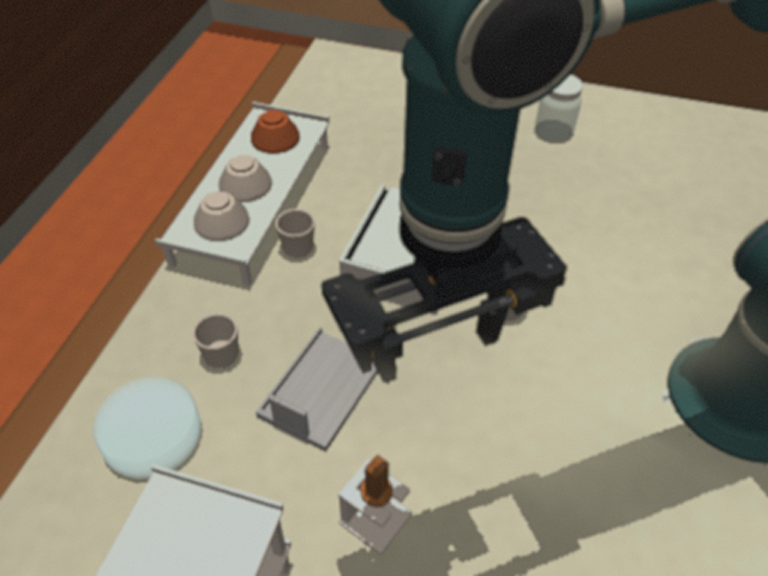

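The side view shows the tray flat and empty, the stick upright in its fork at (377,480), the cups in place and the keeper shut.

```bash
python3 -c "
from h import *
print(order.close_job())"
```

```text
the job is handed in; nothing more can be done
None
```

I handed the job in at about 130 s: all four rusks present are in the shut keeper (one came to rest above the lid line after tipping, so I picked it up and set it down inside), the seal groove is run, the stick hangs upright in its stand, the tray is flat on the ledge, and the cups I could see at the end are where they were.

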